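Open the top half of the split door on a jeweller's bench cupboard

TASK

Swing the upper half of the cupboard's split door wide open, until it stands square to the cupboard's front or a little further, and let go of it. Leave the lower half bolted and the tall one-piece door beside it shut.

Things in the scene. Friction and masses are not known exactly. Their poses are not given: they have to be found in the camera images.
- upper_leaf (a joint): Opening in rad of the split door's upper leaf (132 x 107 mm high, lower edge 134 mm up), in the column nearer the robot of a wooden cupboard (320 wide, 160 deep, 255 high) standing on the right, front towards mid-bench. 0 shut, starts at 0 to 0.2, stop 1.9. Hinged at the end nearer the robot, opens outward, anticlockwise from above. No latch; stiff hinge (1-2 N at handle) holds it anywhere.
- upper_handle (a point): On the upper leaf's handle, an upright round steel bar 12 mm thick, 88 long, axis 42 in front of the leaf, top end 253 above the bench; its top 45 mm stand free above two stems: pinch from above, from any side. Point: on the axis, 230 mm up. Axes turn with the leaf: x into the leaf (face at x=+42), y away from the hinge, z up. Hinge axis is upright through x=+42, y=-112 mm.
- bolt (a joint): Steel bolt lying across the lower leaf's face, 85 mm above the bench, 10 mm thick, 100 long, with a 16 mm round knob projecting 50 mm from the face. Metres withdrawn: 0 home, up to 0.03. Home, it holds the lower leaf shut. The lower leaf (below the upper leaf) has a ledge along its top, projecting 30 mm, 132 mm above the bench.
- tall_door (a joint): Opening in rad of the full-height one-piece door in the cupboard's other column, farther from the robot, without ledge or bolt. 0 shut; same hinge side and stiffness as the upper leaf, same handle at the same height, 152 mm further along the front. To be left shut.

How it is judged:
By the outcome, as a careful person would: the job done as asked, in the order asked, and still so for the second after the job is handed in, with the robot touching nothing.
It also fails if it takes over 40 s, if anything falls off the work surface, if the arm or the gripper's body presses on something with over 40 N, if the wrist force passes 120 N, or if a joint passes its speed limit or range.

ROBOT

A 6-joint arm with a two-finger parallel gripper is mounted at the origin on the work surface. World frame = base frame: x ahead of the robot, y to its left, z up, the work surface at z = 0. Lengths are in m, angles in degrees, forces in N, time in s.
With the tool pointing down it reaches from about 0.4 to 0.825 m from the base axis. Payload 7 kg.
Tool frame: the origin (TCP) lies on the centre line of the jaws, within the pads' length; the fingertips stand 25 mm ahead of it and the grasp point (between the pads) lies 6 mm ahead of it (bot.tip_extent is the distance from the TCP to the fingertips, in m); z points along the fingers, y is the line along which they close (so a half turn about z gives the same grasp; the last joint's range is limited). The gripper opens to 88 mm and grips with 3 to 60 N. Pads are 19 mm wide; open, the fingers measure 130 mm over their backs; the gripper's body (78 mm by 193 mm) begins 47 mm behind the grasp point.
Start: joints at [-49.154, 20.546, 0.682, 0, -70.136, -16.507], TCP at [0.278, -0.615, 0.252] pointing down, gripper open.
Joint ranges: [-176.03, 176.03], [-82.01, 121.73], [-58.28, 71.71], [-173.87, 95.51], [-174.79, -0.11], [-173.66, 173.66]. Speed limits (degrees/s): [136.94, 136.94, 172.46, 180, 180, 180].

INTERFACE

Orientations are given as [roll, pitch, yaw] about the fixed x, y, z axes, in that order (R = Rz(yaw) Ry(pitch) Rx(roll)).
In Python, from rig import bot gives the robot as it stands. The module is installed in compiled form; this text tells all that it offers.
- The arm moves only by the tool play_rows, never from a script. Its argument "targets" is a list that holds one entry, the list of rows, each a list of 4 numbers: the shift along the tool's x, y, z in units of 30 mm (1.0 is 30 mm), then the turn about the tool's z in units of 6 degrees (1.0 is 6 degrees). In form: [[[dx, dy, dz, roll], ...]]. A call has exactly 5 rows; each row shifts and turns the commanded pose from where the row before left it, along the tool's axes as they then stand; what a row does not reach is not made up. A row lasts 1/10 s, in which the tool goes at most 50 mm and 8.59 degrees, less where a joint would pass 70% of its speed; a pose out of reach is approached as far as the arm can. A call is refused whole if a number of a shift passes 1 or a number of a turn 1, either way. A call with a gripper value outside its range is refused whole. "jaw" is the finger opening in mm, from 0 to 87.6, set as the call begins (left out, the last holds). The fingers move at their own pace and stop on an object; "newtons" is the grip in N (left out, the last holds). Time passes only in rows, so rows that do not move let the fingers close, or fill a call up. It gives the time, the measured TCP pose, the force, the opening and the grip force at its end, in the units of the state.
- bot.get_state(): the state, without advancing time (a new reading comes with each control period).
- bot.camera(name): name is "scene" or "top" or "wrist"; returns a dict with "color" (480x640x3 uint8, red, green, blue), "intrinsics" (3x3 intrinsics, pixels), "xyz" and "attitude" of the camera in the world. Camera axes: x right, y down, z forward; pixel columns grow to the right and rows downward; lengths in m; the calibration is good to about 2 mm. A picture is of the moment at which its call begins. There is no depth.
- bot.job_done(): hands the job in; it is judged then, once.
Trained networks look in the newest picture that a camera, given by its name, has taken for a name from the list of things; names that differ only in an ending like _2 or _b are one class to them, and where a whole thing is asked for, a point or a joint stands for the part that bears it (a point fixed in the world has none). Each returns a list of dicts, best first, with "score" (0 to 1); they miss things now and then, are a little off and sometimes report something else, mostly with a low value. They report only what shows in the picture. A call takes as long as a camera call.
- bot.look_for(label, camera): "at" ([column, row] in pixels, amid what is visible of it).
- bot.pinpoint(label, camera): "at" ([column, row] in pixels: a listed point, or the origin of a listed thing).
The state is a dict: "clock": time; "joints": joint angles; "qd": joint speeds; "effort": joint torques, N m; "tcp_pos": TCP position; "eef_rot": TCP orientation; "ft_force": force on the tool from outside, world axes, zero at the start; "ft_torque": the same for the moment, N m; "finger_gap": finger opening in m; "grip_force": force on a finger pad.
Only numpy, scipy, OpenCV 4.12 (cv2) and the standard library are available. Lean on these libraries where they do the work, as an engineer would, in place of code of your own. Each camera call takes 0.05 s, during which the arm holds its last target. There are 200 camera calls.

## Working session

There is one attempt and no reset: what is moved stays moved. The work goes in short steps, Python scripts to look and compute and a tool call to move; the robot and the scene stay as the last step left them, time stands still between calls to the robot, and variables do not carry over. Pictures are saved under pics/ and viewed, at most 10 in all, crops included, and the job is handed in when it is done.

Besides the shell and the picture viewer there is one more tool, called after ">>>" as name([rows], argument=value, ...), one row to a line, values as JSON. play_rows: Moves the arm, as the interface text tells. Its arguments: {"type":"object","properties":{"targets":{"type":"array"},"jaw":{"type":"number"},"newtons":{"type":"number"}},"required":["targets"]}

```bash
mkdir -p pics; cat > h.py <<'E'
from rig import bot
import numpy as np, cv2
from scipy.spatial.transform import Rotation as R
def cam(n,save=None):
    c=bot.camera(n)
    if save: cv2.imwrite('pics/'+save,c['color'][:,:,::-1])
    return c
def ray(c,uv):
    K=np.array(c['intrinsics']); a=np.array(c['attitude'])
    M=a if a.shape==(3,3) else R.from_euler('xyz',a,degrees=True).as_matrix()
    return np.array(c['xyz']),M@np.linalg.inv(K)@[uv[0],uv[1],1]
def atz(c,uv,z):
    o,d=ray(c,uv); return o+d*(z-o[2])/d[2]
E
python3 - <<'E'
from h import *
np.set_printoptions(precision=4,suppress=True)
s=bot.get_state(); print(s['clock'],s['tcp_pos'],s['eef_rot'])
for n in('scene','top','wrist'):
    c=cam(n,n+'0.png'); print(n,c['xyz'],c['attitude'])
    for l in('upper_handle','tall_door','bolt'):
        for f in (bot.pinpoint,bot.look_for):
            print(l,f.__name__,[(round(r['score'],2),np.round(r['at']),atz(c,r['at'],.230)) for r in f(l,n)[:3]])
E
```

```text
0.0 [ 0.278  -0.6146  0.2506] [ 179.903    -0.0075 -155.668 ]
scene [ 0.7497 -0.3259  0.7818] [-159.2949    0.5678   42.5774]
upper_handle call [(0.93, array([336., 241.]), array([ 0.6145, -0.1684,  0.23  ]))]
upper_handle call [(0.63, array([327., 257.]), array([ 0.6215, -0.1929,  0.23  ]))]Traceback (most recent call last):
  File "<stdin>", line 8, in <module>
ValueError: it knows: upper_handle
```

```bash
python3 - <<'E'
from h import *
np.set_printoptions(precision=4,suppress=True)
rs=[]
for n in('scene','top','wrist'):
    c=cam(n,n+'1.png'); print(n,c['xyz'],c['attitude'])
    for f in (bot.pinpoint,bot.look_for):
        r=f('upper_handle',n)
        print([(round(r['score'],2),np.round(r['at']),atz(c,r['at'],.230)) for r in r[:3]])
        if f==bot.pinpoint and r: rs.append(ray(c,r[0]['at']))
A=np.zeros((3,3));b=np.zeros(3)
for o,d in rs:
    d=d/np.linalg.norm(d);P=np.eye(3)-np.outer(d,d);A+=P;b+=P@o
print(len(rs),np.linalg.lstsq(A,b,rcond=None)[0])
E
```

```text
scene [ 0.7497 -0.3259  0.7818] [-159.2949    0.5678   42.5774]
[(0.94, array([337., 241.]), array([ 0.6156, -0.1668,  0.23  ]))]
[(0.97, array([324., 252.]), array([ 0.6132, -0.1904,  0.23  ]))]
top [ 0.4452 -0.1549  0.7883] [-167.5403    0.2362  -97.9925]
[(0.84, array([307., 185.]), array([ 0.6178, -0.1665,  0.23  ]))]
[(0.76, array([341., 198.]), array([ 0.597 , -0.2014,  0.23  ])), (0.73, array([345.,  83.]), array([ 0.7326, -0.226 ,  0.23  ]))]
wrist [ 0.2154 -0.6427  0.3843] [164.9983   0.0636 114.3115]
[]
[]
2 [ 0.6166 -0.167   0.2327]
```

View pics/scene0.png

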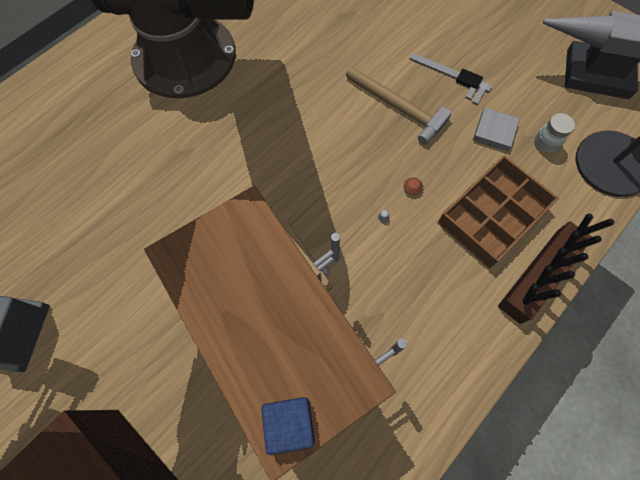

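View pics/top1.png

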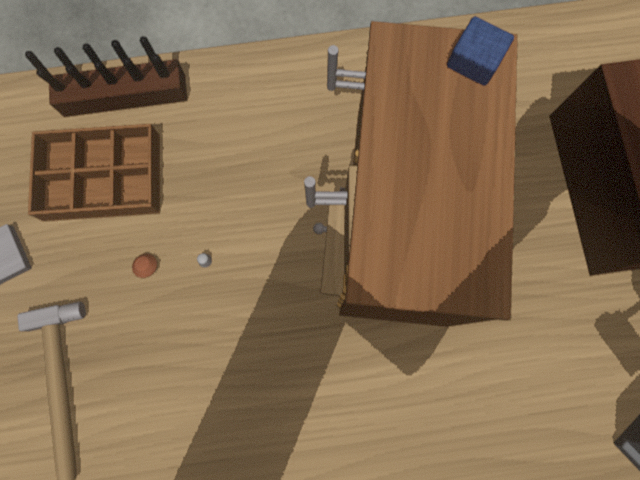

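```bash
python3 - <<'E'
from h import *
np.set_printoptions(precision=4,suppress=True)
t=cam('top');s=cam('scene')
P=lambda c,uv,z:atz(c,uv,z)[:2]
print('top corners',[P(t,u,.255) for u in((370,23),(518,31),(512,310),(345,303))])
print('scene corners',[P(s,u,.255) for u in((395,393),(278,479),(145,249),(255,187))])
a=[P(t,(310,181),.253),P(s,(335.5,236),.253)];b=[P(t,(333,49),.253),P(s,(401,343),.253)]
print('uh',a,'th',b)
E
```

```text
top corners [array([ 0.7887, -0.262 ]), array([ 0.7552, -0.425 ]), array([ 0.4521, -0.3506]), array([ 0.4822, -0.1868])]
scene corners [array([ 0.7939, -0.2665]), array([ 0.7572, -0.418 ]), array([ 0.4473, -0.348 ]), array([ 0.4878, -0.1909])]
uh [array([ 0.6142, -0.1695]), array([ 0.6152, -0.1697])] th [array([ 0.7637, -0.2161]), array([ 0.7637, -0.2182])]
```

```bash
python3 - <<'E'
import cv2
a=cv2.imread('pics/top1.png')[130:330,280:400]; b=cv2.imread('pics/scene0.png')[170:390,230:430]
a=cv2.resize(a,(330,550),interpolation=cv2.INTER_CUBIC);b=cv2.resize(b,(460,506),interpolation=cv2.INTER_CUBIC)
import numpy as np
o=np.zeros((550,800,3),'uint8');o[:,:330]=a;o[:506,335:795]=b;cv2.imwrite('pics/crop.png',o)
E
```

```text
(no output)
```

View pics/crop.png

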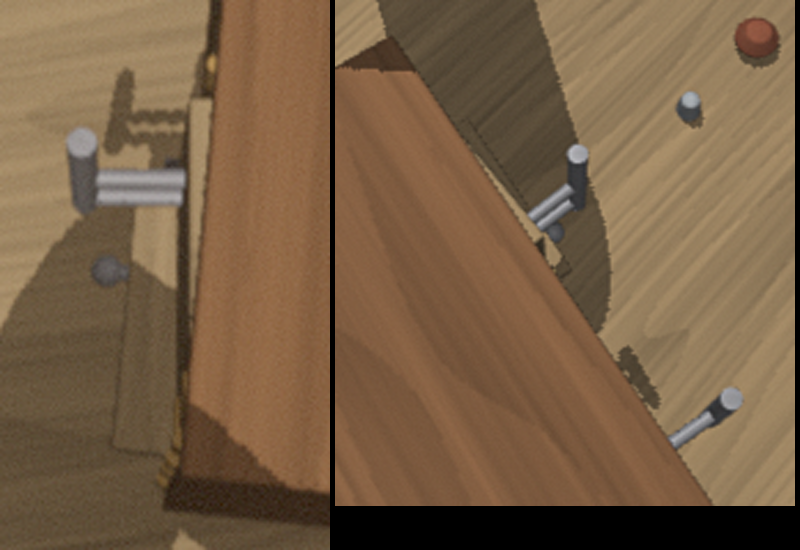

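>>> play_rows([
  [[0, 0, -0.8, -0.8], [0, 0, -0.8, -0.9], [0, 0, -0.8, -0.9], [0, 0, -0.8, -0.9], [0, 0, -0.8, -0.9]],
], jaw=60, newtons=25)

```text
clock: 1.2
tcp_pos: [0.2781, -0.6149, 0.3727]
eef_rot: [-180.0, -0.0, -129.0]
ft_force: [0.5, -0.2, 0.5]
finger_gap: 0.0608
grip_force: 0.0
```

>>> play_rows([
  [[0, 0, 0, -0.9], [0, 0, 0, -0.9], [0, 0, 0, -0.9], [0, 0, 0, -0.9], [0, 0, 0, -0.7]],
])

```text
clock: 1.7
tcp_pos: [0.2781, -0.6149, 0.3716]
eef_rot: [-180.0, 0.0, -103.2]
ft_force: [1.3, -0.5, -0.2]
finger_gap: 0.0603
grip_force: 0.0
```

```bash
cat >> h.py <<'E'
def to(p,s=None):
    "remaining shift to world point p in tool units"
    s=s or bot.get_state(); M=R.from_euler('xyz',s['eef_rot'],degrees=True).as_matrix()
    return M.T@(np.array(p)-s['tcp_pos'])/.03
E
python3 - <<'E'
from h import *
np.set_printoptions(precision=3,suppress=True)
s=bot.get_state();print(s['clock'],s['tcp_pos'],s['eef_rot'],s['joints'])
print(to([.40,-.38,.37]),to([.6147,-.1696,.30]))
t=cam('top');print([atz(t,(590,272),z) for z in(0,.1)],[atz(t,(603,68),z) for z in(.1,.2,.3)])
E
```

```text
1.7 [ 0.278 -0.615  0.372] [-179.999    0.003 -103.247] [-49.154  17.992  12.253  -0.003 -84.262  35.907]
[-8.554 -2.159  0.053] [-17.02   -7.518   2.387]
[array([ 0.494, -0.572,  0.   ]), array([ 0.488, -0.519,  0.1  ])] [array([ 0.771, -0.61 ,  0.1  ]), array([ 0.723, -0.544,  0.2  ]), array([ 0.676, -0.478,  0.3  ])]
```

>>> play_rows([
  [[-0.85, -0.2, 0, 0], [-0.85, -0.2, 0, 0], [-0.85, -0.2, 0, 0], [-0.85, -0.2, 0, 0], [-0.85, -0.2, 0, 0]],
])

```text
clock: 2.25
tcp_pos: [0.3373, -0.497, 0.3716]
eef_rot: [-180.0, -0.0, -103.6]
ft_force: [0.9, 0.2, -0.3]
finger_gap: 0.06
grip_force: 0.0
```

>>> play_rows([
  [[-0.85, -0.2, 0, 0], [-0.85, -0.2, 0, 0], [-0.85, -0.2, 0, 0], [-0.85, -0.2, 0, 0], [-0.85, -0.2, 0, 0]],
])

```text
clock: 2.75
tcp_pos: [0.3962, -0.38, 0.3718]
eef_rot: [-180.0, -0.0, -103.6]
ft_force: [-0.6, -0.5, -1.1]
finger_gap: 0.0602
grip_force: 0.0
```

>>> play_rows([
  [[-0.85, -0.5, 0, 0], [-0.85, -0.5, 0, 0], [-0.85, -0.5, 0, 0], [-0.85, -0.5, 0, 0], [-0.85, -0.5, 0, 0]],
])

```text
clock: 3.25
tcp_pos: [0.4992, -0.2734, 0.3718]
eef_rot: [-180.0, 0.0, -103.6]
ft_force: [-0.7, -0.4, 0.2]
finger_gap: 0.0597
grip_force: 0.0
```

>>> play_rows([
  [[-0.85, -0.5, 0, 0], [-0.85, -0.5, 0, 0], [-0.85, -0.5, 0, 0], [-0.85, -0.5, 0, 0], [-0.8, -0.5, 0, 0]],
])

```text
clock: 3.75
tcp_pos: [0.6015, -0.1683, 0.3717]
eef_rot: [-180.0, 0.0, -103.5]
ft_force: [-0.6, -0.0, -0.1]
finger_gap: 0.0599
grip_force: 0.0
```

```bash
python3 - <<'E'
from h import *
np.set_printoptions(precision=3,suppress=True)
s=bot.get_state();print(s['clock'],s['tcp_pos'],s['eef_rot'],s['joints'])
print(to([.6147,-.1696,.24]))
c=cam('wrist','w1.png')
for r in bot.pinpoint('upper_handle','wrist')[:2]: print(r['score'],r['at'],atz(c,r['at'],.23))
E
```

```text
3.75 [ 0.602 -0.168  0.372] [-179.983    0.006 -103.543] [  2.255  12.934   5.453  -0.001 -82.501 -15.798]
[-0.059 -0.437  4.391]
0.85 [298.9, 236.1] [ 0.616 -0.17   0.23 ]
```

View pics/w1.png

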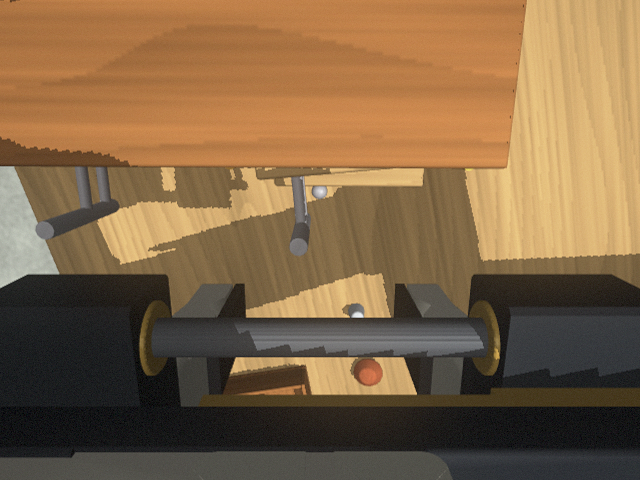

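The wrist view shows the upper handle's top at about (299, 240), the tall door's at (45, 230), and the jaws centred at column 320. The handle agrees with the earlier fix, so I go down.

>>> play_rows([
  [[-0.06, -0.45, 0.4, 0], [0, 0, 1, 0], [0, 0, 1, 0], [0, 0, 1, 0], [0, 0, 0, 0]],
])

```text
clock: 4.35
tcp_pos: [0.6119, -0.1711, 0.2645]
eef_rot: [179.5, -0.0, -103.6]
ft_force: [-1.1, 0.1, -0.0]
finger_gap: 0.0599
grip_force: 0.0
```

>>> play_rows([
  [[0, 0, 0.5, 0], [0, 0, 0.45, 0], [0, 0, 0, 0], [0, 0, 0, 0], [0, 0, 0, 0]],
])

```text
clock: 4.85
tcp_pos: [0.6148, -0.1709, 0.2422]
eef_rot: [-179.9, 0.0, -103.5]
ft_force: [-0.6, -0.5, 0.6]
finger_gap: 0.0598
grip_force: 0.0
```

>>> play_rows([
  [[0, 0, 0, 0], [0, 0, 0, 0], [0, 0, 0, 0], [0, 0, 0, 0], [0, 0, 0, 0]],
], jaw=0, newtons=20)

```text
clock: 5.35
tcp_pos: [0.6143, -0.1707, 0.2411]
eef_rot: [-180.0, 0.0, -103.5]
ft_force: [0.1, -0.5, -0.3]
finger_gap: 0.0259
grip_force: 0.0
```

>>> play_rows([
  [[0, 0, 0, 0], [0, 0, 0, 0], [0, 0, 0, 0], [0, 0, 0, 0], [0, 0, 0, 0]],
])

```text
clock: 5.85
tcp_pos: [0.6146, -0.1707, 0.2411]
eef_rot: [-180.0, 0.0, -103.5]
ft_force: [3.4, -0.0, -1.5]
finger_gap: 0.0114
grip_force: 20.0
```

>>> play_rows([
  [[-0.28, 0.15, 0, -0.767], [-0.28, 0.15, 0, -0.767], [-0.28, 0.15, 0, -0.767], [0, 0, 0, 0], [0, 0, 0, 0]],
])

```text
clock: 6.35
tcp_pos: [0.6054, -0.1433, 0.241]
eef_rot: [-179.9, 0.0, -89.7]
ft_force: [4.4, 2.7, -1.9]
finger_gap: 0.0117
grip_force: 20.0
```

```bash
python3 - <<'E'
from h import *
np.set_printoptions(precision=3,suppress=True)
s=bot.get_state();print(s['clock'],s['tcp_pos'],s['eef_rot'],s['joints'],s['ft_force'],s['ft_torque'],s['finger_gap'],s['grip_force'])
p=s['tcp_pos'][:2]-np.array([.4974,-.195]);print(np.hypot(*p),np.degrees(np.arctan2(p[1],p[0]))-6.75)
E
```

```text
6.35 [ 0.605 -0.143  0.241] [-179.946    0.032  -89.749] [  4.619  15.981  -7.264  -0.03  -66.699  -4.356] [ 4.388  2.718 -1.938] [ 1.024 -1.382  0.047] 0.01169813463749891 19.999521374702454
0.11973420563674876 18.811328879594576
```

Gap 11.7 mm on the 12 mm bar, low forces and the right radius, so I keep following the arc.

>>> play_rows([
  [[-0.28, 0.15, 0, -0.767], [-0.28, 0.15, 0, -0.767], [-0.28, 0.15, 0, -0.767], [-0.28, 0.15, 0, -0.767], [-0.28, 0.15, 0, -0.767]],
])

```text
clock: 6.85
tcp_pos: [0.5772, -0.1056, 0.2411]
eef_rot: [-179.8, 0.0, -66.6]
ft_force: [6.9, 5.8, -3.5]
finger_gap: 0.0115
grip_force: 20.0
```

>>> play_rows([
  [[-0.28, 0.15, 0, -0.767], [-0.28, 0.15, 0, -0.767], [-0.28, 0.15, 0, -0.767], [-0.28, 0.15, 0, -0.767], [0, 0, 0, 0]],
])

```text
clock: 7.35
tcp_pos: [0.5439, -0.0846, 0.2411]
eef_rot: [-179.8, 0.1, -48.2]
ft_force: [4.3, 11.2, -3.3]
finger_gap: 0.0118
grip_force: 20.0
```

```bash
python3 - <<'E'
from h import *
np.set_printoptions(precision=3,suppress=True)
s=bot.get_state();print(s['clock'],s['tcp_pos'],s['eef_rot'],s['joints'],s['ft_force'],s['finger_gap'],s['grip_force'])
p=s['tcp_pos'][:2]-np.array([.4974,-.195]);print(np.hypot(*p),np.degrees(np.arctan2(p[1],p[0]))-6.75)
E
```

```text
7.35 [ 0.544 -0.085  0.241] [-179.796    0.057  -48.179] [ 11.444   9.221 -16.065  -0.169 -64.566  30.449] [ 4.33  11.183 -3.297] 0.011807157268237275 19.999568313360214
0.1197375498529423 60.42156368699246
```

>>> play_rows([
  [[-0.29, 0.13, 0, -0.767], [-0.29, 0.13, 0, -0.767], [-0.28, 0.14, 0, -0.767], [-0.28, 0.14, 0, -0.767], [0, 0, 0, 0]],
])

```text
clock: 7.85
tcp_pos: [0.5064, -0.0756, 0.241]
eef_rot: [-179.9, 0.1, -29.8]
ft_force: [0.6, 5.8, -1.3]
finger_gap: 0.0116
grip_force: 20.0
```

>>> play_rows([
  [[-0.28, 0.14, 0, -0.767], [-0.28, 0.14, 0, -0.767], [-0.28, 0.14, 0, -0.767], [-0.28, 0.14, 0, -0.767], [0, 0, 0, 0]],
])

```text
clock: 8.35
tcp_pos: [0.4687, -0.0789, 0.241]
eef_rot: [180.0, 0.1, -11.5]
ft_force: [-0.2, 2.9, -1.0]
finger_gap: 0.0117
grip_force: 20.0
```

```bash
python3 - <<'E'
from h import *
np.set_printoptions(precision=3,suppress=True)
s=bot.get_state();print(s['clock'],s['tcp_pos'],s['eef_rot'],s['joints'],s['ft_force'],s['finger_gap'],s['grip_force'])
p=s['tcp_pos'][:2]-np.array([.4974,-.195]);print(np.hypot(*p),np.degrees(np.arctan2(p[1],p[0]))-6.75)
E
```

```text
8.35 [ 0.469 -0.079  0.241] [180.      0.075 -11.483] [ 14.22    1.911 -24.456  -0.036 -63.7    64.313] [-0.205  2.94  -1.024] 0.011697975522515563 19.99880701303482
0.1196074293257112 97.13362669609566
```

About 97° open. Releasing and going straight up.

>>> play_rows([
  [[0, 0, 0, 0], [0, 0, 0, 0], [0, 0, 0, 0], [0, 0, 0, 0], [0, 0, 0, 0]],
], jaw=50)

```text
clock: 8.85
tcp_pos: [0.4702, -0.0786, 0.241]
eef_rot: [180.0, 0.0, -11.5]
ft_force: [0.4, -0.6, -0.6]
finger_gap: 0.0459
grip_force: 0.0
```

>>> play_rows([
  [[0, 0, -0.4, 0], [0, 0, -0.8, 0], [0, 0, -0.8, 0], [0, 0, -0.8, 0], [0, 0, -0.6, 0]],
])

```text
clock: 9.35
tcp_pos: [0.4704, -0.0786, 0.3458]
eef_rot: [-180.0, -0.1, -11.4]
ft_force: [0.7, -0.0, 0.2]
finger_gap: 0.0501
grip_force: 0.0
```

```bash
python3 - <<'E'
from h import *
np.set_printoptions(precision=3,suppress=True)
s=bot.get_state();print(s['clock'],s['tcp_pos'],s['ft_force'],s['finger_gap'])
for n in('scene','top'):
    c=cam(n,n+'2.png')
    for r in bot.pinpoint('upper_handle',n)[:2]:
        q=atz(c,r['at'],.23);p=q[:2]-[.4974,-.195];print(n,r['score'],r['at'],q,np.hypot(*p),np.degrees(np.arctan2(p[1],p[0]))-6.75)
a=cv2.imread('pics/scene2.png');b=cv2.imread('pics/top2.png')
cv2.imwrite('pics/end.png',cv2.resize(np.hstack([a[100:,100:500],b[:380,200:600]]),(800,380)))
E
```

```text
9.35 [ 0.47  -0.079  0.346] [ 0.701 -0.022  0.203] 0.050090080386611356
scene 0.75 [303.2, 135.0] [ 0.466 -0.076  0.23 ] 0.12296831457617259 97.94901558067433
```

View pics/end.png

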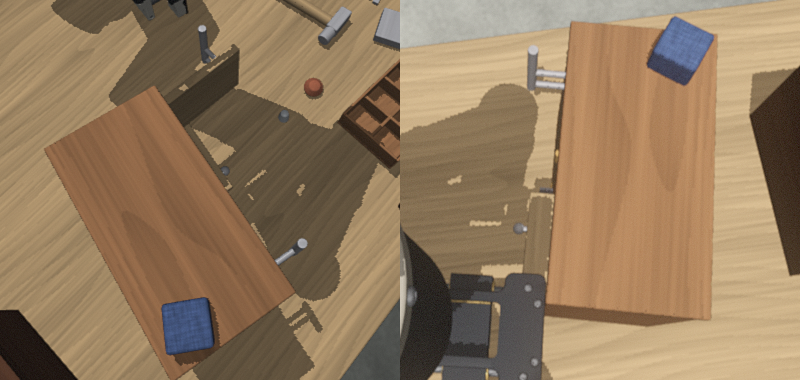

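The final picture shows the upper leaf square to the front (handle at (203, 30) in the crop). The tall door is still shut, the lower leaf's ledge and bolt are in place, and the gripper is clear.

```bash
python3 -c "
from rig import bot
print(bot.job_done())"
```

```text
the job is handed in; nothing more can be done
None
```

The upper leaf is open about 97° and released, the lower half is still bolted, the tall door is still shut, and the job was handed in at about 9.5 s of robot time.

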